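# Turn a flatted ceramic disc to its alignment bar

### The job

The white ceramic disc in the round pocket of the alignment fixture lies with its flat edge facing the wrong way. Reach in under the clear cover from its open side, opposite the two posts, turn the disc in its pocket with a light fingertip on its top until the flat faces the steel bar, then slide the bar in by its black knob so that the flat lies flush against it. The disc is brittle and must stay in its pocket; do not knock the cover, and leave the other things on the worktop where they are.

Things in the scene. Friction and masses are not known exactly. Their poses are not given: they have to be found in the camera images.
- fixture: Alignment fixture, fixed to the worktop; origin on the worktop under the pocket's centre. x points from its open front to two rear posts, y toward the bar, z up. Dark steel plate 18 mm high, from 65 mm at -x to 65 at +x, 60 at -y to 110 at +y. Posts 14 mm thick at x 75, y -55 and 50 mm carry the cover. Guide blocks 11 mm high stand on the plate at x -36 and 36, y 64 to 106 mm.
- pocket (a point): Centre of the floor of the round pocket in the plate; axes as fixture. The pocket is 96 mm across and 6 mm deep; its floor lies 12 mm above the worktop and is slippery (friction about 0.15).
- cover: Clear level sheet 6 mm thick over the pocket, fixed, underside 178 mm above the worktop (156 above the disc). Origin on the underside above the pocket's centre, axes as fixture; it reaches 68 mm to -x (front), 90 to +x, 71 to -y, 63 to +y, so it overhangs the whole disc: a finger comes in from the front, tool leaning back 30 to 45 degrees toward -x. Front and sides below are open.
- disc: Loose white ceramic disc, 94 mm across, 10 mm thick, about 0.2 kg; origin at the centre of its underside. One straight flat, 51 mm long, 39.5 mm from the centre; its y axis points from centre to flat, z up. It lies in the pocket with 1 mm play, its top 22 mm above the worktop, 4 mm above the plate. A fingertip pressed on it off-centre with 3 to 10 N drags it round.
- disc_center (a point): Centre of the disc, half-way up (5 mm); axes as disc. The flat faces the bar when its y axis points along the fixture's y.
- disc_flat (a point): Middle of the disc's flat, 8 mm above its underside; axes as disc (y points outward from the flat).
- bar_face (a point): Middle of the nose of the steel alignment bar: the straight edge, 60 mm long, that shall meet the disc's flat. The bar is 9 mm thick, 60 mm wide and 95 mm long and slides on the plate's top along the fixture's y. Axes as fixture: y points away from the disc.
- bar_knob (a point): Centre of the grip of the bar's upright black knob, 80 mm behind the nose, 56.5 mm above the worktop. The grip is 18 mm thick and 18 mm high, its top 68.5 mm above the worktop, on a stem 12 mm thick. It stands beyond the cover, with free space above.
- align_bar (a joint): Travel of the bar in m: 0 when the nose meets the flat of a centred, properly turned disc; grows as the bar is drawn back from the pocket (to 0.026; inner stop at -0.003). It stays where it is left; friction about 1.5 N. It meets the round edge of a wrongly turned disc at about 0.0075.
- vial1: Small white vial with a blue cap, 12 x 12 x 35 mm, upright; origin under its centre. A bystander.
- fitting2: Brass fitting, 18 x 16 x 31 mm, upright; origin under its centre. A bystander.
- marker: Marker pen, white with a blue cap, 16 x 124 x 17 mm, lying along its y; origin under its centre. A bystander.
- reagent2: White screw-cap bottle, 47 x 46 x 90 mm, upright; origin under its centre. A bystander.
- screwdriver3: Small screwdriver with a blue handle, 16 x 123 x 16 mm, lying along its y; origin under its centre. A bystander.
Mind the look-alikes: they are no part of the job. What is meant by the disc is not pink, and is the smaller of those in its own colour.

How it is judged:
At the end, for the whole second after the job is handed in: The disc lies flat in its pocket, at rest, its flat against the bar's nose: parallel within 2.9 degrees, the middle of the flat within 1.5 mm of the nose (y of disc_flat in the frame of bar_face between -0.0015 and 0.0012 m and angle between the y axis of disc_flat and the y axis of bar_face, either way round below 0.05 rad and z of disc_center in the frame of pocket below 0.007 m and angle between disc_center's own z axis and vertical below 0.03 rad and linear speed of disc below 0.01 m/s and angular speed of disc below 0.05 rad/s); the robot touches nothing.
It fails at once if the disc is pressed with more than 40 N by the fingers (contact force between the fingers and disc above 40 N).
It fails at once if the disc leaves its pocket (z of disc_center in the frame of pocket above 0.015 m or horizontal distance between disc_center and pocket above 0.006 m).
It fails at once if the cover is knocked (more than 5 N) (contact force between any of the fingers, the arm and cover above 5 N).
It fails at once if a bystander is shifted by more than 30 mm (distance of any of vial1, fitting2, marker, reagent2, screwdriver3 from where it was at the start of the episode above 0.03 m).
It also fails if it takes over 72 s, if anything falls off the work surface, if the arm or the gripper's body presses on something with over 40 N, if the wrist force passes 120 N, or if a joint passes its speed limit or range.

### The arm

A 7-joint arm with a two-finger parallel gripper is mounted at the origin on a cart in front of the work surface, level with it; the furniture and walls round the work are solid. World frame = base frame: x ahead of the robot, y to its left, z up, the work surface at z = 0. Lengths are in m, angles in rad, forces in N, time in s.
With the tool pointing down it reaches from about 0.425 to 0.925 m from the base axis. Payload 6.8 kg.
Tool frame: the origin (TCP) lies between the finger pads; the fingertips stand r.tcp_to_tips ahead of it and the grasp point (between the pads) lies 3 mm ahead of it (r.tcp_to_tips is the distance from the TCP to the fingertips, in m); z points along the fingers, y is the line along which they close (so a half turn about z gives the same grasp; the last joint's range is limited). The gripper opens to 85 mm and grips with 20 to 120 N. Pads are 22 mm wide; open, the fingers measure 114 mm over their backs; the gripper's body (76 mm by 85 mm) begins 54 mm behind the grasp point. The pads swing forward as they close: fully open they stand 13 mm farther back than shut.
Start: joints at [1.064, 0.477, 0.022, 1.555, -0.011, 1.109, -0.083], TCP at [0.262, -0.622, 0.253] pointing down, gripper open.
Joint ranges: [-2.96, 2.96], [-0.34, 2.1], [-1.41, 1.46], [0.24, 2.44], [-1.37, 4.51], [0.17, 1.92], [-2.96, 2.96]. Speed limits (rad/s): [2.39, 2.39, 3.14, 3.14, 3.14, 3.14, 3.14].

### API

Orientations are given as a rotation vector (axis times angle).
In Python, from bench import r gives the robot as it stands. The module is installed in compiled form; this text tells all that it offers.
- The arm moves only by the tool step_arm, never from a script. Its argument "moves" is a list of rows, each an object of numbers: "rx", "ry", "rz": the turn, a rotation vector about the tool's x, y, z in degrees; "dx", "dy", "dz": the shift along the tool's x, y, z in mm; "gripper": the opening, from -1 (shut) to 1 (fully open). In form: [{"rx": .., "ry": .., "rz": .., "dx": .., "dy": .., "dz": .., "gripper": ..}, ...]. A call has 1 to 20 rows; each row shifts and turns the commanded pose from where the row before left it, along the tool's axes as they then stand; what a row does not reach is not made up. A row lasts 1/8 s, in which the tool goes at most 62.5 mm and 10.7 degrees, less where a joint would pass 70% of its speed; a pose out of reach is approached as far as the arm can. A call is refused whole if a number of a shift passes 62.5 or a number of a turn 10.7, either way. A call with a gripper value outside its range is refused whole. The fingers move at their own pace and stop on an object; "grip_force" is the grip in N (left out, the last holds). Time passes only in rows, so rows that do not move let the fingers close. It gives the time, the measured TCP pose, the force, the opening and the grip force at its end, in the units of the state.
- r.get_obs(): the state, without advancing time (a new reading comes with each control period).
- r.grab_frame(name): name is "scene" or "top" or "wrist"; returns the picture (420x560x3 uint8, blue, green, red); there is no depth.
- r.camera_info(name): a dict with "mtx" (3x3 intrinsics, pixels), "D" ([k1, k2, p1, p2, k3] as OpenCV has them; the pictures are not rectified), "rvec" (rotation vector, rad) and "tvec" (3), from world to camera coordinates, as OpenCV has them. Camera axes: x right, y down, z forward; pixel columns grow to the right and rows downward; lengths in m; the calibration is good to about 2 mm. A picture is of the moment at which its call begins: read the wrist's pose just before it. camera_info takes no time and is no camera call; for the wrist camera it gives the pose at the moment of the call.
- r.hand_in(): hands the job in; it is judged then, once.
The state is a dict: "clock": time; "joints": joint angles; "qvel": joint speeds; "tau": joint torques, N m; "tcp_pos": TCP position; "orientation": TCP orientation; "contact_force": force on the tool from outside, world axes, zero at the start; "moment": the same for the moment, N m; "grip_width": finger opening in m; "gripper_force": force on a finger pad.
Only numpy, scipy, OpenCV 4.12 (cv2) and the standard library are available. Lean on these libraries where they do the work, as an engineer would, in place of code of your own. Each camera call takes 0.05 s, during which the arm holds its last target. There are 200 camera calls.

## Working session

There is one attempt and no reset: what is moved stays moved. The work goes in short steps, Python scripts to look and compute and a tool call to move; the robot and the scene stay as the last step left them, time stands still between calls to the robot, and variables do not carry over. Pictures are saved under pics/ and viewed, at most 10 in all, crops included, and the job is handed in when it is done.

Besides the shell and the picture viewer there is one more tool, called after ">>>" as name(argument=value, ...), one argument or row to a line, values as JSON. step_arm: Moves the arm, as the interface text tells. Its arguments: {"type":"object","properties":{"moves":{"type":"array","items":{"type":"object","properties":{"rx":{"type":"number"},"ry":{"type":"number"},"rz":{"type":"number"},"dx":{"type":"number"},"dy":{"type":"number"},"dz":{"type":"number"},"gripper":{"type":"number"}}}},"grip_force":{"type":"number"}},"required":["moves"]}

```bash
mkdir -p pics; python3 - <<'E'
from bench import r
import cv2
o=r.get_obs();print({k:o[k] for k in('clock','tcp_pos','orientation','grip_width','contact_force')},r.tcp_to_tips)
for n in('scene','top'):
    cv2.imwrite(f'pics/{n}0.png',r.grab_frame(n)); c=r.camera_info(n);print(n,c)
E
```

```text
{'clock': 0.0, 'tcp_pos': array([ 0.2618768 , -0.62155146,  0.25232722]), 'orientation': array([-3.07766940e+00, -6.21982050e-01,  8.12776455e-04]), 'grip_width': 0.08550388121434437, 'contact_force': array([ 0.04714943,  0.76729218, -0.33012323])} 0.022
scene {'mtx': array([[409.20055234,   0.        , 278.77811625],
       [  0.        , 409.20055234, 208.80956318],
       [  0.        ,   0.        ,   1.        ]]), 'D': array([-0.05510641,  0.        ,  0.        ,  0.        ,  0.        ]), 'rvec': array([ 1.82559388, -0.81087345,  0.58218226]), 'tvec': array([-0.33077805,  0.30983621,  0.4418497 ])}
top {'mtx': array([[538.74525107,   0.        , 274.44885956],
       [  0.        , 538.74525107, 214.1800628 ],
       [  0.        ,   0.        ,   1.        ]]), 'D': array([0.04063374, 0.        , 0.        , 0.        , 0.        ]), 'rvec': array([ 1.94654854, -1.81821143,  0.56083291]), 'tvec': array([0.04144689, 0.55689585, 0.83734496])}
```

View pics/scene0.png

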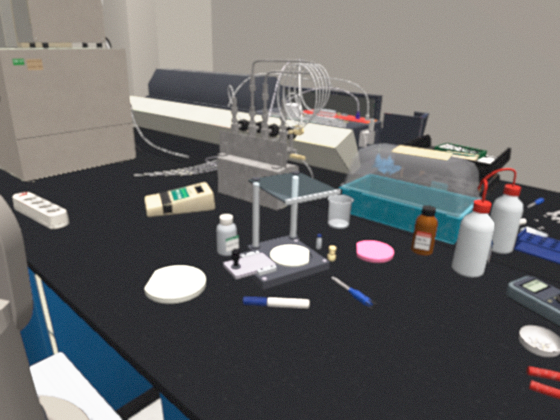

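View pics/top0.png

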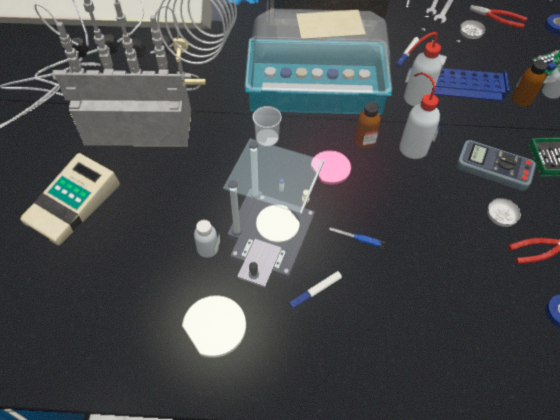

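```bash
cat > h.py <<'E'
import numpy as np,cv2
from bench import r
from scipy.spatial.transform import Rotation as R
def ray(ci,px,z):
    p=cv2.undistortPoints(np.array(px,float).reshape(-1,1,2),ci['mtx'],ci['D']).reshape(-1,2)
    M=cv2.Rodrigues(np.array(ci['rvec']))[0]; c=-M.T@np.array(ci['tvec']).ravel()
    d=np.c_[p,np.ones(len(p))]@M
    return c+d*((z-c[2])/d[:,2])[:,None]
def proj(ci,P): return cv2.projectPoints(np.array(P,float).reshape(-1,1,3),np.array(ci['rvec']),np.array(ci['tvec']),ci['mtx'],ci['D'])[0].reshape(-1,2)
E
python3 - <<'E'
from h import *
ci=r.camera_info('top');im=cv2.imread('pics/top0.png')
print('cam',-cv2.Rodrigues(ci['rvec'])[0].T@ci['tvec'])
m=(im.min(2)>200).astype(np.uint8)
n,l,s,c=cv2.connectedComponentsWithStats(m)
for i in range(1,n):
    if s[i,4]>100: print(s[i],c[i],ray(ci,c[i],.022)[0].round(4))
print('knob',ray(ci,[253.5,264],.0685),'posts',ray(ci,[[237,234],[254,196]],0.0))
cr=cv2.resize(im[150:300,170:350],None,fx=4,fy=4,interpolation=cv2.INTER_CUBIC)
cv2.imwrite('pics/crop0.png',cr)
for nm,px,z in[('vial',[281,190],0),('fit',[305,202],0),('marker',[316,289],.008),('drv',[357,237],.008),('bottle',[207,252],0),('bigdisc',[215,325],.0),('pink',[331,167],0)]: print(nm,ray(ci,px,z)[0].round(3))
E
```

```text
cam [-0.00437594  0.05112086  1.0051691 ]
[ 93   0  22  17 308] [103.65584416   8.18181818] [1.329  0.6233 0.022 ]
[121   0  24  18 194] [133.19072165   7.99484536] [1.3377 0.5395 0.022 ]
[191   0  10  19 121] [195.50413223   8.68595041] [1.3505 0.36   0.022 ]
[263  87 109   5 235] [317.56170213  89.13617021] [ 1.0466 -0.0018  0.022 ]
[300 159  24  53 156] [312.89102564 177.23076923] [0.7585 0.0027 0.022 ]
[ 257  205   42   36 1183] [276.8909552  222.99239222] [0.6277 0.0774 0.022 ]
[490 204  25  20 278] [502.31294964 212.46402878] [ 0.6906 -0.414   0.022 ]
[197 221  14  11 120] [203.31666667 225.86666667] [0.609  0.2353 0.022 ]
[266 246  13  24 124] [272.20967742 255.51612903] [0.5465 0.0821 0.022 ]
[309 272  32  23 204] [324.40686275 283.01960784] [ 0.4906 -0.0274  0.022 ]
[ 183  296   63   59 2789] [214.75295805 324.69774113] [0.3871 0.1821 0.022 ]
knob [[0.49882278 0.1160601  0.0685    ]] posts [[0.60704567 0.1632206  0.        ]
 [0.71150719 0.13496742 0.        ]]
vial [0.733 0.074 0.   ]
fit [0.703 0.018 0.   ]
marker [ 0.483 -0.012  0.008]
drv [ 0.613 -0.097  0.008]
bottle [0.558 0.222 0.   ]
bigdisc [0.395 0.184 0.   ]
pink [ 0.809 -0.041  0.   ]
```

View pics/crop0.png

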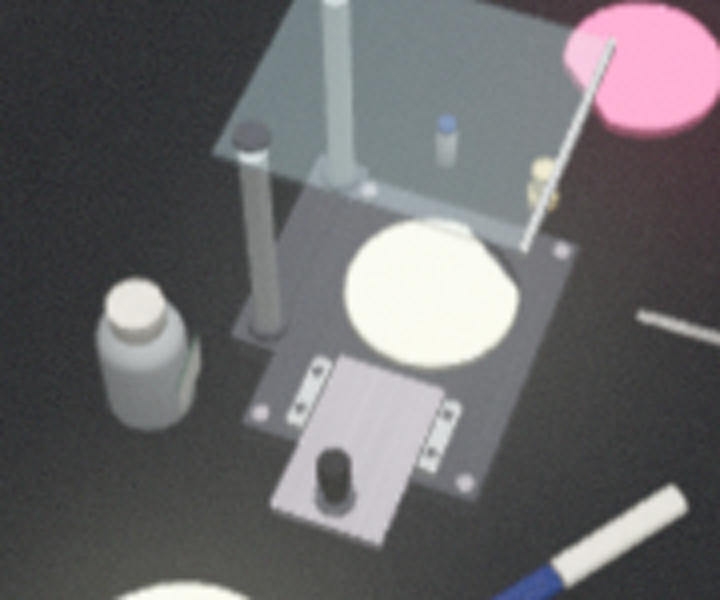

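```bash
python3 - <<'E'
from h import *
from scipy.optimize import least_squares
ci=r.camera_info('top');im=cv2.imread('pics/top0.png')
cr=np.array([[580,245],[475,500],[245,425],[320,160],[267,332],[341,181]])
px=cr/4+[170,150]-.375
fx=np.array([[-65,-60],[-65,110],[65,110],[65,-60],[75,50],[75,-55]])/1e3
z=[.018]*4+[0.015]*2
W=np.array([ray(ci,p,q)[0] for p,q in zip(px,z)])[:,:2]
def T(v,p):
    c,s=np.cos(v[2]),np.sin(v[2]);return p@np.array([[c,s],[-s,c]])+v[:2]
s=least_squares(lambda v:(T(v,fx)-W).ravel(),[.62,.077,1.8])
v=s.x;print('fix',v,np.degrees(v[2]),s.fun.reshape(-1,2).round(4))
g=cv2.GaussianBlur(im.min(2),(3,3),0)
m=(g>150).astype(np.uint8)
n,l,st,c=cv2.connectedComponentsWithStats(m);k=l[223,277]
ct=max(cv2.findContours((l==k).astype(np.uint8),0,1)[0],key=len).reshape(-1,2)
print(st[k])
P=ray(ci,ct,.022)[:,:2]
# robust circle fixed R
f=least_squares(lambda q:np.hypot(*(P-q).T)-.047,P.mean(0),loss='soft_l1',f_scale=.001).x
d=P-f;rr=np.hypot(*d.T);a=np.degrees(np.arctan2(d[:,1],d[:,0]))
print('disc centre',f)
i=np.argsort(a)
print([(int(a[j]),round(1e3*rr[j],1)) for j in i])
u=np.array([T([0,0,v[2]],np.array([[0,1.]]))[0]])
print('knob meas in fixture', )
K=ray(ci,[[253.3,263.5]],.0685)[0,:2]-v[:2]; c_,s_=np.cos(v[2]),np.sin(v[2]);print([c_*K[0]+s_*K[1],-s_*K[0]+c_*K[1]])
for nm,p,zz in[('vial',[281,190],0),('fit',[305,202],0),('bottle',[207,252],0)]:
    K=ray(ci,[p],zz)[0,:2]-v[:2];print(nm,[c_*K[0]+s_*K[1],-s_*K[0]+c_*K[1]])
E
```

```text
fix [0.63181292 0.08028112 1.31248283] 75.19972689066078 [[ 0.0052  0.0059]
 [ 0.0024 -0.0006]
 [ 0.0003  0.0028]
 [-0.0093 -0.0171]
 [ 0.0013  0.0023]
 [ 0.0001  0.0067]]
[ 249  148  101   94 2850]
disc centre [0.72031164 0.06241115]
[(-179, np.float64(137.1)), (-178, np.float64(136.9)), (-177, np.float64(134.4)), (-177, np.float64(38.5)), (-177, np.float64(134.3)), (-176, np.float64(134.3)), (-175, np.float64(131.8)), (-174, np.float64(131.9)), (-173, np.float64(38.5)), (-173, np.float64(129.5)), (-172, np.float64(129.6)), (-171, np.float64(127.3)), (-170, np.float64(41.3)), (-170, np.float64(125.0)), (-169, np.float64(122.7)), (-168, np.float64(57.8)), (-167, np.float64(41.6)), (-167, np.float64(55.1)), (-167, np.float64(120.5)), (-167, np.float64(63.3)), (-166, np.float64(60.7)), (-166, np.float64(118.4)), (-165, np.float64(66.3)), (-165, np.float64(116.3)), (-165, np.float64(52.9)), (-165, np.float64(113.8)), (-164, np.float64(41.9)), (-164, np.float64(69.3)), (-163, np.float64(111.8)), (-163, np.float64(74.9)), (-163, np.float64(109.3)), (-163, np.float64(72.3)), (-163, np.floa
[... 9920 characters left out ...]
)), (169, np.float64(141.0)), (170, np.float64(140.5)), (171, np.float64(140.1)), (172, np.float64(36.5)), (172, np.float64(139.6)), (173, np.float64(139.2)), (174, np.float64(138.8)), (175, np.float64(138.5)), (175, np.float64(36.1)), (175, np.float64(138.2)), (176, np.float64(137.9)), (177, np.float64(137.6)), (178, np.float64(137.4)), (179, np.float64(137.2)), (179, np.float64(38.6))]
knob meas in fixture
[np.float64(0.0013686618864459446), np.float64(0.1367970008018293)]
vial [np.float64(0.019977411302587466), np.float64(-0.09938015658407927)]
fit [np.float64(-0.042289941321622136), np.float64(-0.08494919894006073)]
bottle [np.float64(0.11846382669560782), np.float64(0.1080514535868749)]
```

```bash
python3 - <<'E'
from h import *
from scipy.optimize import least_squares
ci=r.camera_info('top');im=cv2.imread('pics/top0.png')
cr=np.array([[580,245],[475,500],[245,425],[267,332],[341,181]])
px=cr/4+[170,150]-.375
fx=np.array([[-65,-60],[-65,110],[65,110],[75,50],[75,-55]])/1e3
W=np.array([ray(ci,p,q)[0] for p,q in zip(px,[.018]*3+[.01]*2)])[:,:2]
g=im.min(2)
for th in(190,215):
    m=(g>th).astype(np.uint8)
    n,l,st,c=cv2.connectedComponentsWithStats(m);k=l[223,277];print(st[k])
    ct=max(cv2.findContours((l==k).astype(np.uint8),0,1)[0],key=len).reshape(-1,2)
    P=ray(ci,ct,.022)[:,:2]
    f=least_squares(lambda q:np.hypot(*(P-q[:2]).T)-q[2],[*P.mean(0),.047],loss='soft_l1',f_scale=.0007).x
    d=P-f[:2];rr=np.hypot(*d.T);a=np.degrees(np.arctan2(d[:,1],d[:,0])).astype(int)
    print('disc',f); i=np.argsort(a); print(*[f'{a[j]}:{1e3*rr[j]:.0f}' for j in i[::2]])
def T(v,p):
    c,s=np.cos(v[2]),np.sin(v[2]);return p@np.array([[c,s],[-s,c]])+v[:2]
s=least_squares(lambda v:(T(v,fx)-W).ravel(),[.62,.077,1.3],loss='soft_l1',f_scale=.003)
v=s.x;print('fix',v,np.degrees(v[2]),(T(v,fx)-W).round(4).tolist())
c_,s_=np.cos(v[2]),np.sin(v[2])
for nm,p,zz in[('knob',[253.3,263.5],.0685),('vial',[281,190],0),('fit',[305,202],0),('bottle',[207,252],0)]:
    K=ray(ci,[p],zz)[0,:2]-v[:2];print(nm,np.round([c_*K[0]+s_*K[1],-s_*K[0]+c_*K[1]],4))
E
```

```text
[ 256  205   43   37 1205]
disc [0.62927657 0.07701775 0.04581619]
-179:47 -174:47 -168:45 -163:46 -158:47 -152:46 -145:46 -139:46 -133:47 -125:47 -117:47 -110:47 -103:47 -97:46 -91:45 -84:45 -77:44 -69:41 -61:41 -52:39 -42:39 -35:42 -26:44 -20:48 -14:49 -9:47 -4:46 1:46 6:46 12:46 17:47 23:46 30:45 34:47 43:45 49:46 58:46 65:45 72:45 79:45 86:44 92:46 99:46 106:45 112:46 119:46 126:46 134:46 142:46 148:45 155:45 161:46 167:47 172:45 177:45
[ 257  205   42   36 1149]
disc [0.62886839 0.07667142 0.04471299]
-179:44 -174:44 -168:44 -163:45 -157:44 -152:45 -146:45 -139:45 -131:44 -125:46 -118:45 -110:46 -104:45 -97:46 -90:45 -84:45 -76:41 -68:41 -59:39 -49:38 -41:40 -31:41 -23:43 -19:45 -12:46 -7:44 -1:47 4:46 10:44 15:45 21:46 27:45 34:44 41:45 47:45 56:45 64:46 71:45 79:46 85:45 92:44 98:44 105:45 112:44 119:44 126:44 135:44 144:45 150:44 156:44 163:45 169:46 174:45
fix [0.63032524 0.07621148 1.27789956] 73.21825130497128 [[0.001, 0.0004], [-0.0002, -0.0004], [0.002, 0.0018], [-0.0002, -0.0014], [-0.003, -0.0003]]
knob [0.001  0.1365]
vial [ 0.0277 -0.0989]
fit [-0.035  -0.0866]
bottle [0.119  0.1118]
```

```bash
cat >> h.py <<'E'
C=np.array([.6297,.0768]);YAW=np.radians(73.2)
F=R.from_euler('z',YAW)
def tgtR(th): s,c=np.sin(th),np.cos(th); return F*R.from_matrix(np.array([[c,0,s],[0,-1,0],[s,0,-c]]))
def w(p): return F.apply(p)+[*C,0]          # fixture(m)->world
def f(p): return F.inv().apply(np.array(p)-[*C,0])
def state():
    o=r.get_obs();return np.array(o['tcp_pos']),R.from_rotvec(o['orientation']),o
def contact(p,Rm,l=.022,h=-.011): return p+Rm.apply([h,0,l])
def shift(goal_f,l=.022,h=-.011):   # tool-frame mm to bring contact point to goal (fixture m)
    p,Rm,o=state(); return 1e3*Rm.inv().apply(w(goal_f)-contact(p,Rm,l,h))
def turn(Rt): p,Rm,o=state(); return np.degrees((Rm.inv()*Rt).as_rotvec())
E
python3 - <<'E'
from h import *
p,Rm,o=state();Rt=tgtR(np.radians(43));print(turn(Rt),f(p),o['joints'])
for g in([-.20,0,.12],[-.13,0,.06]):
    print(1e3*Rt.inv().apply(w(g)-contact(p,Rt)))
E
```

```text
[ 18.780813    40.10975259 -47.93616825] [-0.77487488  0.15024336  0.25240658] [ 1.06390998  0.47774835  0.02233898  1.55634199 -0.01150748  1.10930889
 -0.08309633]
[341.1357973  150.24336404 466.89976804]
[351.41065481 150.24336404 558.52087534]
```

>>> step_arm(
  moves=[
    {"rx": 2.7, "ry": 5.7, "rz": -6.85, "gripper": -1},
    {"rx": 2.7, "ry": 5.7, "rz": -6.85},
    {"rx": 2.7, "ry": 5.7, "rz": -6.85},
    {"rx": 2.7, "ry": 5.7, "rz": -6.85},
    {"rx": 2.7, "ry": 5.7, "rz": -6.85},
    {"rx": 2.7, "ry": 5.7, "rz": -6.85},
    {"rx": 2.7, "ry": 5.7, "rz": -6.85},
    {"dx": 20, "dy": 12, "dz": 30},
    {"dx": 20, "dy": 12, "dz": 30},
    {"dx": 20, "dy": 12, "dz": 30},
    {"dx": 20, "dy": 12, "dz": 30},
    {"dx": 20, "dy": 12, "dz": 30},
  ],
)

```text
invalid input at $.moves[0]: expected keys rx, ry, rz, dx, dy, dz, gripper
```

```bash
python3 - <<'E'
from h import *
p,Rm,o=state();Rt=tgtR(np.radians(43));print(turn(Rt),f(p),f(contact(p,Rm)),o['joints'],o['clock'],o['grip_width'],o['contact_force'],shift([-.20,0,.12]))
E
```

```text
[ 18.780813    40.10975259 -47.93616825] [-0.77487488  0.15024336  0.25240658] [-0.7818672   0.15873832  0.23040788] [ 1.06390998  0.47774835  0.02233898  1.55634199 -0.01150748  1.10930889
 -0.08309633] 0.1 0.08543515412049102 [-0.21572065 -0.34698464 -0.35033279] [ 493.52235969 -346.53574607  110.93173203]
```

All keys are required.

>>> step_arm(
  moves=[
    {"rx": 2.7, "ry": 5.7, "rz": -6.85, "dx": 0, "dy": 0, "dz": 0, "gripper": -1},
    {"rx": 2.7, "ry": 5.7, "rz": -6.85, "dx": 0, "dy": 0, "dz": 0, "gripper": -1},
    {"rx": 2.7, "ry": 5.7, "rz": -6.85, "dx": 0, "dy": 0, "dz": 0, "gripper": -1},
    {"rx": 2.7, "ry": 5.7, "rz": -6.85, "dx": 0, "dy": 0, "dz": 0, "gripper": -1},
    {"rx": 2.7, "ry": 5.7, "rz": -6.85, "dx": 0, "dy": 0, "dz": 0, "gripper": -1},
    {"rx": 2.7, "ry": 5.7, "rz": -6.85, "dx": 0, "dy": 0, "dz": 0, "gripper": -1},
    {"rx": 2.7, "ry": 5.7, "rz": -6.85, "dx": 0, "dy": 0, "dz": 0, "gripper": -1},
    {"rx": 0, "ry": 0, "rz": 0, "dx": 20, "dy": 12, "dz": 30, "gripper": -1},
    {"rx": 0, "ry": 0, "rz": 0, "dx": 20, "dy": 12, "dz": 30, "gripper": -1},
    {"rx": 0, "ry": 0, "rz": 0, "dx": 20, "dy": 12, "dz": 30, "gripper": -1},
    {"rx": 0, "ry": 0, "rz": 0, "dx": 20, "dy": 12, "dz": 30, "gripper": -1},
    {"rx": 0, "ry": 0, "rz": 0, "dx": 20, "dy": 12, "dz": 30, "gripper": -1},
  ],
)

```text
clock: 1.6
tcp_pos: [0.3704, -0.4703, 0.2103]
orientation: [-2.069, -1.536, -0.809]
contact_force: [0.6, 0.3, 0.1]
grip_width: -0.0001
gripper_force: 0.0
```

```bash
python3 - <<'E'
from h import *
p,Rm,o=state();Rt=tgtR(np.radians(43));print(turn(Rt),f(p),f(contact(p,Rm)),o['joints'],o['clock'],o['grip_width'],o['contact_force'],shift([-.20,0,.12]))
E
```

```text
[-0.14762215  0.18495942 -0.06178109] [-0.59867305  0.09012785  0.21031641] [-0.5917902   0.09019639  0.18670239] [ 1.26882648  0.71984878 -0.34428712  1.46281776 -0.34458313  1.48751738
  0.77323785] 1.6 -6.488163642092015e-05 [0.55568415 0.2686875  0.09780709] [242.16225642  90.74869314 314.97027772]
```

>>> step_arm(
  moves=[
    {"rx": 0, "ry": 0, "rz": 0, "dx": 30.3, "dy": 11.3, "dz": 39.4, "gripper": -1},
    {"rx": 0, "ry": 0, "rz": 0, "dx": 30.3, "dy": 11.3, "dz": 39.4, "gripper": -1},
    {"rx": 0, "ry": 0, "rz": 0, "dx": 30.3, "dy": 11.3, "dz": 39.4, "gripper": -1},
    {"rx": 0, "ry": 0, "rz": 0, "dx": 30.3, "dy": 11.3, "dz": 39.4, "gripper": -1},
    {"rx": 0, "ry": 0, "rz": 0, "dx": 30.3, "dy": 11.3, "dz": 39.4, "gripper": -1},
    {"rx": 0, "ry": 0, "rz": 0, "dx": 30.3, "dy": 11.3, "dz": 39.4, "gripper": -1},
    {"rx": 0, "ry": 0, "rz": 0, "dx": 30.3, "dy": 11.3, "dz": 39.4, "gripper": -1},
    {"rx": 0, "ry": 0, "rz": 0, "dx": 30.3, "dy": 11.3, "dz": 39.4, "gripper": -1},
    {"rx": 0, "ry": 0, "rz": 0, "dx": 0, "dy": 0, "dz": 0, "gripper": -1},
  ],
)

```text
clock: 2.72
tcp_pos: [0.5697, -0.1163, 0.1444]
orientation: [-2.059, -1.542, -0.808]
contact_force: [0.1, -1.1, 0.4]
grip_width: 0.0002
gripper_force: 0.0
```

```bash
python3 - <<'E'
from h import *
p,Rm,o=state();Rt=tgtR(np.radians(43));print(turn(Rt),f(contact(p,Rm)),o['joints'],o['clock'],o['contact_force'])
print(shift([-.13,-.02,.05]),shift([-.02,-.027,.035]))
ci=r.camera_info('wrist');im=r.grab_frame('wrist');cv2.imwrite('pics/w1.png',im)
print(proj(ci,[w([0,0,.022]),w([-.065,-.06,.018]),w([-.065,.11,.018])]))
E
```

```text
[-0.47754111  0.01437851  0.26590875] [-0.19524642  0.00174728  0.1208114 ] [ 0.85187829  0.6569157  -0.54199863  1.84226365 -0.55765339  0.89097552
  0.50054735] 2.725 [ 0.0747086  -1.10330278  0.40776017]
[-0.65368808 22.54617466 96.10170141] [ 69.55190759  30.5884007  182.01152004]
[[282.93191157 104.79189887]
 [353.86317941 169.40828425]
 [153.62452398 168.4156669 ]]
```

View pics/w1.png

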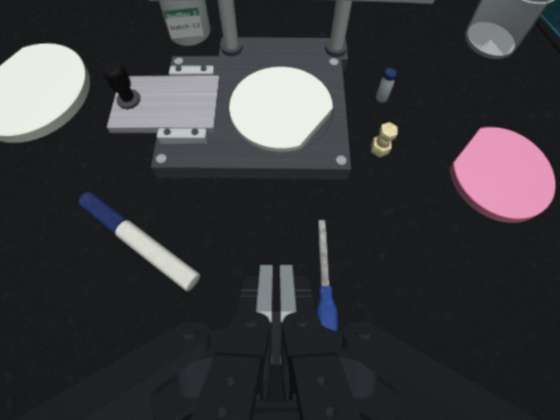

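```bash
cat >> h.py <<'E'
from scipy.optimize import least_squares
def disc(im,ci,seed,th=170):
    m=(im.min(2)>th).astype(np.uint8);n,l,st,c=cv2.connectedComponentsWithStats(m)
    k=l[int(seed[1]),int(seed[0])]
    ct=max(cv2.findContours((l==k).astype(np.uint8),0,1)[0],key=len).reshape(-1,2)
    P=ray(ci,ct,.022); P=F.inv().apply(P-[*C,0])[:,:2]
    q=least_squares(lambda q:np.hypot(*(P-q[:2]).T)-q[2],[*P.mean(0),.047],loss='soft_l1',f_scale=.0005).x
    d=P-q[:2];rr=np.hypot(*d.T)
    k=rr<q[2]-.0025
    a=np.arctan2(d[k,1],d[k,0]);mid=np.angle(np.exp(1j*a).mean())
    k=(rr<q[2]-.0015)&(np.abs(np.angle(np.exp(1j*(np.arctan2(d[:,1],d[:,0])-mid))))<.6)
    vx,vy,x0,y0=cv2.fitLine(d[k].astype(np.float32),cv2.DIST_HUBER,0,.01,.01).ravel()
    nx,ny=-vy,vx; D=nx*x0+ny*y0
    if D<0:nx,ny,D=-nx,-ny,-D
    return q,np.degrees(np.arctan2(ny,nx)),D,np.degrees(mid),st[l[int(seed[1]),int(seed[0])]]
E
python3 - <<'E'
from h import *
ci=r.camera_info('wrist');im=cv2.imread('pics/w1.png')
for th in(130,170):print(disc(im,ci,[281,108],th))
g=cv2.cvtColor(im,cv2.COLOR_BGR2GRAY)
# plate front bottom & nose columns
for x in(220,260,300,330):print(x,g[155:185,x].tolist())
print(g[103,205:232].tolist())
E
```

```text
(array([-0.00367249,  0.00111643,  0.04667138]), np.float32(-126.9937), np.float32(0.039675973), np.float64(-126.92385510458448), array([ 229,   66,  104,   83, 6478], dtype=int32))
(array([-0.00363921,  0.00120329,  0.04595421]), np.float32(-126.98676), np.float32(0.039115936), np.float64(-127.63494309045427), array([ 230,   67,  102,   81, 6283], dtype=int32))
220 [73, 75, 75, 76, 78, 74, 74, 74, 75, 76, 75, 72, 62, 49, 40, 41, 38, 40, 38, 40, 42, 39, 38, 33, 29, 32, 31, 26, 26, 28]
260 [74, 75, 74, 77, 77, 77, 75, 75, 75, 74, 75, 75, 71, 54, 41, 41, 38, 41, 40, 40, 39, 39, 37, 34, 29, 27, 26, 27, 26, 29]
300 [74, 73, 74, 74, 77, 76, 76, 75, 75, 75, 75, 75, 72, 61, 48, 38, 39, 38, 40, 41, 40, 43, 40, 37, 32, 28, 26, 25, 29, 27]
330 [75, 74, 74, 74, 75, 77, 76, 75, 74, 74, 74, 74, 72, 67, 53, 40, 39, 39, 39, 39, 40, 42, 39, 37, 33, 29, 27, 30, 29, 27]
[174, 173, 173, 173, 173, 172, 173, 172, 172, 170, 151, 98, 73, 74, 73, 75, 74, 72, 75, 75, 74, 74, 76, 92, 147, 209, 234]
```

>>> step_arm(
  moves=[
    {"rx": 0, "ry": 0, "rz": 0, "dx": 0, "dy": 11, "dz": 48, "gripper": -1},
    {"rx": 0, "ry": 0, "rz": 0, "dx": 0, "dy": 11, "dz": 48, "gripper": -1},
    {"rx": 0, "ry": 0, "rz": 0, "dx": 25, "dy": 1, "dz": 27, "gripper": -1},
    {"rx": 0, "ry": 0, "rz": 0, "dx": 25, "dy": 1, "dz": 27, "gripper": -1},
    {"rx": 0, "ry": 0, "rz": 0, "dx": 25, "dy": 1, "dz": 27, "gripper": -1},
    {"rx": 0, "ry": 0, "rz": 0, "dx": 0, "dy": 0, "dz": 0, "gripper": -1},
    {"rx": 0, "ry": 0, "rz": 0, "dx": 0, "dy": 0, "dz": 0, "gripper": -1},
  ],
)

```text
clock: 3.65
tcp_pos: [0.6436, 0.0365, 0.0647]
orientation: [-2.072, -1.536, -0.808]
contact_force: [-1.1, -0.3, 0.0]
grip_width: -0.0001
gripper_force: 0.0
```

```bash
python3 - <<'E'
from h import *
p,Rm,o=state();Rt=tgtR(np.radians(43));print(turn(Rt),f(contact(p,Rm)),o['joints'],o['clock'],o['contact_force'])
im=r.grab_frame('wrist');cv2.imwrite('pics/w2.png',im)
print(shift([-.018,-.023,.03]))
E
```

```text
[-0.03785084  0.29373363 -0.1112437 ] [-0.02774334 -0.02495414  0.04106696] [ 0.59851803  0.8050462  -0.58785335  1.84269552 -0.62294129  0.58661771
  0.4140568 ] 3.65 [-1.10667893 -0.27269471  0.03478743]
[-0.01987182 -2.147674   15.04758318]
```

View pics/w2.png

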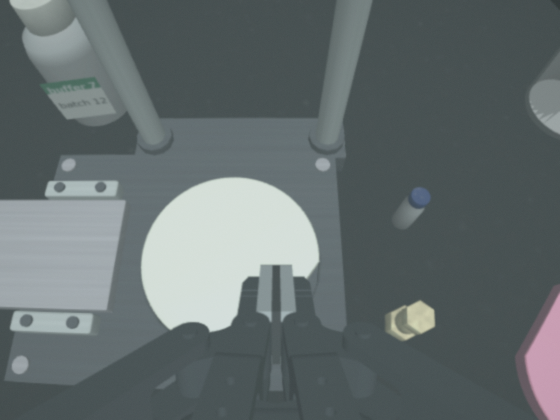

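>>> step_arm(
  moves=[
    {"rx": 0, "ry": 0, "rz": 0, "dx": -1, "dy": -1, "dz": 7, "gripper": -1},
    {"rx": 0, "ry": 0, "rz": 0, "dx": -1, "dy": -1, "dz": 7, "gripper": -1},
    {"rx": 0, "ry": 0, "rz": 0, "dx": -1.4, "dy": 0, "dz": 1.5, "gripper": -1},
    {"rx": 0, "ry": 0, "rz": 0, "dx": -1.4, "dy": 0, "dz": 1.5, "gripper": -1},
    {"rx": 0, "ry": 0, "rz": 0, "dx": 0, "dy": 0, "dz": 0, "gripper": -1},
    {"rx": 0, "ry": 0, "rz": 0, "dx": 0, "dy": 0, "dz": 0, "gripper": -1},
  ],
)

```text
clock: 4.45
tcp_pos: [0.6441, 0.0469, 0.0497]
orientation: [-2.069, -1.537, -0.809]
contact_force: [0.0, -0.6, 0.1]
grip_width: -0.0001
gripper_force: 0.0
```

```bash
python3 - <<'E'
from h import *
p,Rm,o=state();print(f(contact(p,Rm)),o['contact_force'])
E
```

```text
[-0.01763547 -0.02235149  0.02606816] [ 0.01369153 -0.56502014  0.07785375]
```

Down 1 mm at a time.

>>> step_arm(
  moves=[
    {"rx": 0, "ry": 0, "rz": 0, "dx": -0.7, "dy": 0, "dz": 0.73, "gripper": -1},
    {"rx": 0, "ry": 0, "rz": 0, "dx": -0.7, "dy": 0, "dz": 0.73, "gripper": -1},
    {"rx": 0, "ry": 0, "rz": 0, "dx": 0, "dy": 0, "dz": 0, "gripper": -1},
  ],
)

```text
clock: 4.82
tcp_pos: [0.6439, 0.0469, 0.0475]
orientation: [-2.069, -1.537, -0.809]
contact_force: [-0.4, 0.2, 0.4]
grip_width: -0.0002
gripper_force: 0.0
```

>>> step_arm(
  moves=[
    {"rx": 0, "ry": 0, "rz": 0, "dx": -0.7, "dy": 0, "dz": 0.73, "gripper": -1},
    {"rx": 0, "ry": 0, "rz": 0, "dx": 0, "dy": 0, "dz": 0, "gripper": -1},
  ],
)

```text
clock: 5.08
tcp_pos: [0.6439, 0.0469, 0.0464]
orientation: [-2.069, -1.537, -0.809]
contact_force: [0.2, -0.0, -0.1]
grip_width: -0.0
gripper_force: 0.0
```

>>> step_arm(
  moves=[
    {"rx": 0, "ry": 0, "rz": 0, "dx": -0.7, "dy": 0, "dz": 0.73, "gripper": -1},
    {"rx": 0, "ry": 0, "rz": 0, "dx": 0, "dy": 0, "dz": 0, "gripper": -1},
  ],
)

```text
clock: 5.32
tcp_pos: [0.6438, 0.0469, 0.0454]
orientation: [-2.069, -1.537, -0.809]
contact_force: [1.0, 0.4, 0.3]
grip_width: 0.0
gripper_force: 0.0
```

>>> step_arm(
  moves=[
    {"rx": 0, "ry": 0, "rz": 0, "dx": -0.7, "dy": 0, "dz": 0.73, "gripper": -1},
    {"rx": 0, "ry": 0, "rz": 0, "dx": 0, "dy": 0, "dz": 0, "gripper": -1},
  ],
)

```text
clock: 5.58
tcp_pos: [0.6438, 0.0469, 0.0444]
orientation: [-2.069, -1.537, -0.809]
contact_force: [0.2, 0.4, 0.4]
grip_width: 0.0002
gripper_force: 0.0
```

>>> step_arm(
  moves=[
    {"rx": 0, "ry": 0, "rz": 0, "dx": -0.7, "dy": 0, "dz": 0.73, "gripper": -1},
    {"rx": 0, "ry": 0, "rz": 0, "dx": 0, "dy": 0, "dz": 0, "gripper": -1},
  ],
)

```text
clock: 5.82
tcp_pos: [0.644, 0.0469, 0.0437]
orientation: [-2.069, -1.537, -0.809]
contact_force: [-0.5, -0.1, 2.7]
grip_width: 0.0002
gripper_force: 1.0
```

>>> step_arm(
  moves=[
    {"rx": 0, "ry": 0, "rz": 0, "dx": -0.2, "dy": 0, "dz": 0.2, "gripper": -1},
    {"rx": 0, "ry": 0, "rz": 0, "dx": -3.2, "dy": -3.6, "dz": -3.0, "gripper": -1},
    {"rx": 0, "ry": 0, "rz": 0, "dx": -2.6, "dy": -4.4, "dz": -2.4, "gripper": -1},
  ],
)

```text
clock: 6.2
tcp_pos: [0.6343, 0.0415, 0.0437]
orientation: [-2.069, -1.537, -0.811]
contact_force: [2.7, 1.5, 2.8]
grip_width: 0.0002
gripper_force: 1.5
```

```bash
python3 - <<'E'
from h import *
p,Rm,o=state();print(f(contact(p,Rm,.022,-.0085)),o['contact_force'])
ci=r.camera_info('wrist');im=r.grab_frame('wrist');cv2.imwrite('pics/w3.png',im)
s=proj(ci,[w([.02,.0,.022])])[0];print(s,im[int(s[1]),int(s[0])])
E
```

```text
[-0.02368854 -0.01461738  0.02178812] [2.71129936 1.45004507 2.78713253]
[251.2460441  209.96008139] [233 241 237]
```

View pics/w3.png

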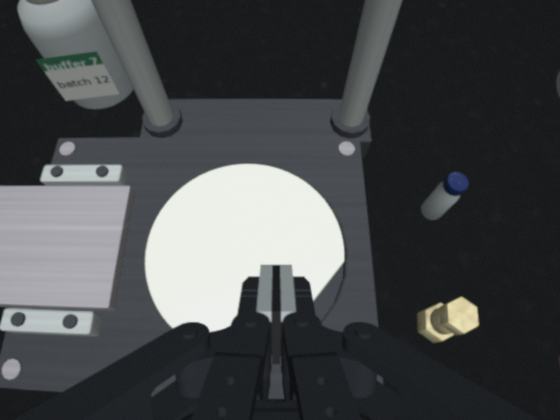

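```bash
python3 - <<'E'
from h import *
ci=r.camera_info('wrist')
P=[f(q)[:2] for q in ray(ci,[[344,262],[334,283],[320,300],[246,164],[145,255]],.022)]
for q in P: print(q, np.degrees(np.arctan2(q[1],q[0]+.002)),np.hypot(q[0]+.002,q[1]))
E
```

```text
[-0.00682123 -0.04312782] -96.37857089314934 0.04339646231780706
[-0.01661838 -0.03790043] -111.09187251154755 0.04062190728919022
[-0.0242389  -0.03121683] -125.46611008991647 0.03832830506564682
[0.04566656 0.00397654] 4.768803514361121 0.04783213700109604
[-0.0036134   0.04997296] 91.84917390280901 0.049999001413036134
```

>>> step_arm(
  moves=[
    {"rx": 0, "ry": 0, "rz": 0, "dx": -0.3, "dy": 0, "dz": 0.3, "gripper": -1},
    {"rx": 0, "ry": 0, "rz": 0, "dx": 0, "dy": 0, "dz": 0, "gripper": -1},
  ],
)

```text
clock: 6.5
tcp_pos: [0.6339, 0.0414, 0.0436]
orientation: [-2.068, -1.537, -0.81]
contact_force: [-1.8, -2.1, 9.2]
grip_width: -0.0004
gripper_force: 4.6
```

>>> step_arm(
  moves=[
    {"rx": 0, "ry": 0, "rz": 0, "dx": -1.8, "dy": -5.1, "dz": -1.7, "gripper": -1},
    {"rx": 0, "ry": 0, "rz": 0, "dx": -1.0, "dy": -5.5, "dz": -0.9, "gripper": -1},
    {"rx": 0, "ry": 0, "rz": 0, "dx": -0.1, "dy": -5.7, "dz": -0.1, "gripper": -1},
  ],
)

```text
clock: 6.88
tcp_pos: [0.6187, 0.0416, 0.0436]
orientation: [-2.071, -1.537, -0.812]
contact_force: [4.3, -1.4, 4.8]
grip_width: -0.0001
gripper_force: 2.9
```

```bash
python3 - <<'E'
from h import *
p,Rm,o=state();print(f(contact(p,Rm,.022,-.0085)),F.inv().apply(o['contact_force']))
ci=r.camera_info('wrist');im=r.grab_frame('wrist');cv2.imwrite('pics/w4.png',im)
np.save('w4.npy',np.r_[ci['rvec'].ravel(),ci['tvec'].ravel()])
E
```

```text
[-0.02818863  0.00029571  0.02172664] [-0.06893227 -4.52997244  4.84388578]
```

View pics/w4.png

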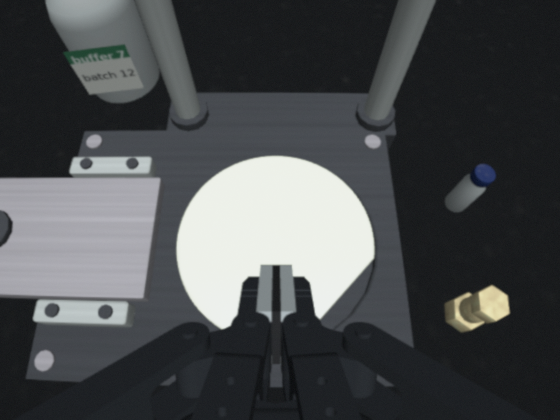

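```bash
python3 - <<'E'
from h import *
ci=r.camera_info('wrist');im=cv2.imread('pics/w4.png')
print(f(ray(ci,[[375,257]],.022)[0]),f(ray(ci,[[333,300]],.022)[0]))
m=(im.min(2)>150).astype(np.uint8);n,l,st,c=cv2.connectedComponentsWithStats(m);k=l[220,275]
ct=max(cv2.findContours((l==k).astype(np.uint8),0,1)[0],key=len).reshape(-1,2)
P=np.array([f(q)[:2] for q in ray(ci,ct,.022)])
arc=P[(ct[:,1]<250)]
q=least_squares(lambda q:np.hypot(*(arc-q[:2]).T)-q[2],[0,0,.047],loss='soft_l1',f_scale=.0005).x;print('circle',q)
s=P[(ct[:,0]>335)&(ct[:,1]>260)&(ct[:,1]<298)]
vx,vy,x,y=cv2.fitLine(s.astype(np.float32),2,0,.01,.01).ravel();print(len(s),np.degrees(np.arctan2(-abs(vx),-abs(vy))),abs(-vy*(x-q[0])+vx*(y-q[1])))
E
```

```text
[-0.00854349 -0.04273017  0.022     ] [-0.02830386 -0.02186056  0.022     ]
circle [-3.45034415e-05  4.02497404e-03  4.65968012e-02]
37 -133.80573 0.039223355802548654
```

>>> step_arm(
  moves=[
    {"rx": 0, "ry": 0, "rz": 0, "dx": 2.7, "dy": 0, "dz": -2.9, "gripper": -1},
    {"rx": 0, "ry": 0, "rz": 0, "dx": -1.2, "dy": 9, "dz": -1.1, "gripper": -1},
    {"rx": 0, "ry": 0, "rz": 0, "dx": -1.2, "dy": 9, "dz": -1.1, "gripper": -1},
    {"rx": 0, "ry": 0, "rz": 0, "dx": -2.0, "dy": 0, "dz": 2.15, "gripper": -1},
    {"rx": 0, "ry": 0, "rz": 0, "dx": -0.7, "dy": 0, "dz": 0.75, "gripper": -1},
    {"rx": 0, "ry": 0, "rz": 0, "dx": 0, "dy": 0, "dz": 0, "gripper": -1},
  ],
)

```text
clock: 7.68
tcp_pos: [0.6347, 0.0338, 0.0436]
orientation: [-2.07, -1.537, -0.812]
contact_force: [0.1, -2.2, 6.4]
grip_width: -0.0001
gripper_force: 3.2
```

```bash
python3 - <<'E'
from h import *
p,Rm,o=state();print(f(contact(p,Rm,.022,-.0085)),F.inv().apply(o['contact_force']),turn(tgtR(np.radians(43))))
E
```

```text
[-0.03102758 -0.01721685  0.0217054 ] [-2.08443415 -0.68658392  6.42024914] [-0.00931022  0.16908906 -0.00284154]
```

>>> step_arm(
  moves=[
    {"rx": 0, "ry": 0, "rz": 0, "dx": -1.25, "dy": -2.8, "dz": -1.05, "gripper": -1},
    {"rx": 0, "ry": 0, "rz": 0, "dx": -1.2, "dy": -2.8, "dz": -1.1, "gripper": -1},
    {"rx": 0, "ry": 0, "rz": 0, "dx": -0.8, "dy": -3, "dz": -0.75, "gripper": -1},
    {"rx": 0, "ry": 0, "rz": 0, "dx": -0.8, "dy": -3, "dz": -0.75, "gripper": -1},
    {"rx": 0, "ry": 0, "rz": 0, "dx": -0.44, "dy": -3.2, "dz": -0.41, "gripper": -1},
    {"rx": 0, "ry": 0, "rz": 0, "dx": -0.44, "dy": -3.2, "dz": -0.41, "gripper": -1},
    {"rx": 0, "ry": 0, "rz": 0, "dx": 0, "dy": -3.2, "dz": 0, "gripper": -1},
    {"rx": 0, "ry": 0, "rz": 0, "dx": 0, "dy": -3.2, "dz": 0, "gripper": -1},
  ],
)

```text
clock: 8.68
tcp_pos: [0.6092, 0.0352, 0.0436]
orientation: [-2.069, -1.537, -0.812]
contact_force: [3.9, 0.5, 5.5]
grip_width: 0.0001
gripper_force: 2.7
```

```bash
cat >> h.py <<'E'
def flat():
    ci=r.camera_info('wrist');im=r.grab_frame('wrist')
    s=proj(ci,[w([.02,0,.022])])[0]
    m=(im.min(2)>150).astype(np.uint8);n,l,st,c=cv2.connectedComponentsWithStats(m);k=l[int(s[1]),int(s[0])]
    ct=max(cv2.findContours((l==k).astype(np.uint8),0,1)[0],key=len).reshape(-1,2)
    P=np.array([f(q)[:2] for q in ray(ci,ct,.022)])
    arc=P[P[:,0]>-.005]
    q=least_squares(lambda q:np.hypot(*(arc-q[:2]).T)-q[2],[0,0,.047],loss='soft_l1',f_scale=.0005).x
    d=P-q[:2];rr=np.hypot(*d.T)*1e3;a=np.degrees(np.arctan2(d[:,1],d[:,0]))%360
    b=(a//6*6).astype(int)
    return im,q,{int(t):round(float(np.median(rr[b==t])),1) for t in sorted(set(b))},d,rr,a
def flatfit(d,rr,a,lo,hi):
    s=d[(a>lo)&(a<hi)].astype(np.float32);vx,vy,x,y=cv2.fitLine(s,2,0,.01,.01).ravel()
    n=np.array([-vy,vx]);D=n@[x,y]; n=n*np.sign(D)
    return len(s),np.degrees(np.arctan2(n[1],n[0]))%360,abs(D)
E
python3 - <<'E'
from h import *
p,Rm,o=state();print(f(contact(p,Rm,.022,-.0085)),F.inv().apply(o['contact_force']))
im,q,h,d,rr,a=flat();print(q,h);cv2.imwrite('pics/w5.png',im)
E
```

```text
[-0.03701827  0.00759432  0.0217282 ] [ 1.57367274 -3.6057383   5.54045302]
[-0.00024762  0.00287478  0.0466558 ] {0: 46.7, 6: 46.5, 12: 46.6, 18: 46.6, 24: 46.7, 30: 46.7, 36: 46.7, 42: 46.7, 48: 46.6, 54: 46.8, 60: 46.7, 66: 46.6, 72: 46.6, 78: 46.7, 84: 46.6, 90: 46.7, 96: 46.8, 102: 46.7, 108: 46.6, 114: 46.6, 120: 46.6, 126: 46.6, 132: 46.8, 138: 37.9, 144: 35.6, 150: 23.0, 156: 21.8, 162: 21.0, 168: 20.6, 174: 20.7, 180: 25.3, 186: 26.3, 192: 34.2, 198: 39.7, 204: 40.6, 210: 42.0, 216: 44.1, 222: 46.2, 228: 46.7, 234: 46.7, 240: 46.7, 246: 46.6, 252: 46.7, 258: 46.9, 264: 46.6, 270: 46.6, 276: 46.7, 282: 46.6, 288: 46.7, 294: 46.6, 300: 46.7, 306: 46.8, 312: 46.6, 318: 46.7, 324: 46.7, 330: 46.7, 336: 46.6, 342: 46.6, 348: 46.5, 354: 46.7}
```

>>> step_arm(
  moves=[
    {"rx": 0, "ry": 0, "rz": 0, "dx": 0.35, "dy": -3.2, "dz": 0.45, "gripper": -1},
    {"rx": 0, "ry": 0, "rz": 0, "dx": 0.44, "dy": -3.2, "dz": 0.41, "gripper": -1},
    {"rx": 0, "ry": 0, "rz": 0, "dx": 0.8, "dy": -3, "dz": 0.75, "gripper": -1},
    {"rx": 0, "ry": 0, "rz": 0, "dx": 0.8, "dy": -3, "dz": 0.75, "gripper": -1},
    {"rx": 0, "ry": 0, "rz": 0, "dx": 1.18, "dy": -2.8, "dz": 1.1, "gripper": -1},
    {"rx": 0, "ry": 0, "rz": 0, "dx": 1.18, "dy": -2.8, "dz": 1.1, "gripper": -1},
    {"rx": 0, "ry": 0, "rz": 0, "dx": 1.5, "dy": -2.5, "dz": 1.4, "gripper": -1},
    {"rx": 0, "ry": 0, "rz": 0, "dx": 1.5, "dy": -2.5, "dz": 1.4, "gripper": -1},
  ],
)

```text
clock: 9.72
tcp_pos: [0.5912, 0.0508, 0.0436]
orientation: [-2.071, -1.537, -0.813]
contact_force: [3.5, -2.9, 7.2]
grip_width: -0.0001
gripper_force: 3.9
```

```bash
python3 - <<'E'
from h import *
p,Rm,o=state();print(f(contact(p,Rm,.022,-.0085)),F.inv().apply(o['contact_force']))
im,q,h,d,rr,a=flat();print(q,{k:v for k,v in h.items() if 90<k<270});cv2.imwrite('pics/w6.png',im)
E
```

```text
[-0.02728739  0.02934373  0.02167168] [-1.71141833 -4.22126816  7.22110422]
[0.00057869 0.00357345 0.04662604] {96: 46.7, 102: 46.6, 108: 38.0, 114: 27.7, 120: 25.1, 126: 26.2, 132: 24.2, 138: 23.2, 144: 24.0, 150: 27.1, 156: 32.7, 162: 37.6, 168: 39.4, 174: 40.2, 180: 39.0, 186: 37.9, 192: 38.7, 198: 42.4, 204: 46.6, 210: 46.7, 216: 46.7, 222: 46.7, 228: 46.6, 234: 46.7, 240: 46.6, 246: 46.7, 252: 46.6, 258: 46.5, 264: 46.6}
```

>>> step_arm(
  moves=[
    {"rx": 0, "ry": 0, "rz": 0, "dx": 2.7, "dy": 0, "dz": -2.9, "gripper": -1},
    {"rx": 0, "ry": 0, "rz": 0, "dx": -2.1, "dy": 21.5, "dz": -1.95, "gripper": -1},
    {"rx": 0, "ry": 0, "rz": 0, "dx": -2.1, "dy": 21.5, "dz": -1.95, "gripper": -1},
    {"rx": 0, "ry": 0, "rz": 0, "dx": 0, "dy": 0, "dz": 0, "gripper": -1},
  ],
)

```text
clock: 10.28
tcp_pos: [0.629, 0.0331, 0.046]
orientation: [-2.07, -1.537, -0.808]
contact_force: [-0.0, -0.5, -0.3]
grip_width: -0.0002
gripper_force: 0.0
```

```bash
python3 - <<'E'
from h import *
p,Rm,o=state();print(f(contact(p,Rm,.022,-.0085)),F.inv().apply(o['contact_force']))
im,q,h,d,rr,a=flat();print(q,{k:v for k,v in h.items() if 90<k<270});cv2.imwrite('pics/w7.png',im)
for lo,hi in((130,160),(126,150)):print(flatfit(d,rr,a,lo,hi))
E
```

```text
[-0.03331265 -0.01191464  0.02405588] [-0.50023455 -0.10436497 -0.32522109]
[0.0005188  0.00338604 0.04662311] {96: 46.5, 102: 46.7, 108: 46.6, 114: 46.7, 120: 46.6, 126: 46.6, 132: 44.4, 138: 42.2, 144: 40.8, 150: 39.8, 156: 39.2, 162: 39.1, 168: 34.2, 174: 23.7, 180: 22.5, 186: 22.8, 192: 20.8, 198: 18.1, 204: 18.9, 210: 20.0, 216: 44.8, 222: 33.2, 228: 37.1, 234: 46.8, 240: 46.7, 246: 46.6, 252: 46.7, 258: 46.7, 264: 46.8}
(48, np.float32(163.02946), np.float32(0.03913482))
(38, np.float32(161.28365), np.float32(0.039552346))
```

>>> step_arm(
  moves=[
    {"rx": 0, "ry": 0, "rz": 0, "dx": -1.4, "dy": 0, "dz": 1.5, "gripper": -1},
    {"rx": 0, "ry": 0, "rz": 0, "dx": 0, "dy": 0, "dz": 0, "gripper": -1},
    {"rx": 0, "ry": 0, "rz": 0, "dx": 0, "dy": 0, "dz": 0, "gripper": -1},
  ],
)

```text
clock: 10.7
tcp_pos: [0.6283, 0.034, 0.0444]
orientation: [-2.068, -1.537, -0.808]
contact_force: [0.4, 0.4, -0.1]
grip_width: 0.0001
gripper_force: 0.0
```

>>> step_arm(
  moves=[
    {"rx": 0, "ry": 0, "rz": 0, "dx": -0.6, "dy": 0, "dz": 0.65, "gripper": -1},
    {"rx": 0, "ry": 0, "rz": 0, "dx": -0.2, "dy": 0, "dz": 0.2, "gripper": -1},
    {"rx": 0, "ry": 0, "rz": 0, "dx": 0, "dy": 0, "dz": 0, "gripper": -1},
  ],
)

```text
clock: 11.08
tcp_pos: [0.6288, 0.0339, 0.0437]
orientation: [-2.068, -1.537, -0.809]
contact_force: [-1.9, -0.4, 2.9]
grip_width: 0.0003
gripper_force: 1.9
```

>>> step_arm(
  moves=[
    {"rx": 0, "ry": 0, "rz": 0, "dx": -0.2, "dy": 0, "dz": 0.2, "gripper": -1},
    {"rx": 0, "ry": 0, "rz": 0, "dx": -0.8, "dy": -3, "dz": -0.75, "gripper": -1},
    {"rx": 0, "ry": 0, "rz": 0, "dx": -0.8, "dy": -3, "dz": -0.75, "gripper": -1},
    {"rx": 0, "ry": 0, "rz": 0, "dx": -0.44, "dy": -3.2, "dz": -0.41, "gripper": -1},
    {"rx": 0, "ry": 0, "rz": 0, "dx": -0.44, "dy": -3.2, "dz": -0.41, "gripper": -1},
    {"rx": 0, "ry": 0, "rz": 0, "dx": 0, "dy": -3.2, "dz": 0, "gripper": -1},
    {"rx": 0, "ry": 0, "rz": 0, "dx": 0, "dy": -3.2, "dz": 0, "gripper": -1},
    {"rx": 0, "ry": 0, "rz": 0, "dx": 0.44, "dy": -3.2, "dz": 0.41, "gripper": -1},
    {"rx": 0, "ry": 0, "rz": 0, "dx": 0.44, "dy": -3.2, "dz": 0.41, "gripper": -1},
  ],
)

```text
clock: 12.2
tcp_pos: [0.605, 0.0384, 0.0436]
orientation: [-2.07, -1.537, -0.811]
contact_force: [2.6, -0.4, 4.4]
grip_width: -0.0002
gripper_force: 2.6
```

```bash
python3 - <<'E'
from h import *
p,Rm,o=state();print(f(contact(p,Rm,.022,-.0085)),F.inv().apply(o['contact_force']))
im,q,h,d,rr,a=flat();print(q,{k:v for k,v in h.items() if 70<k<220});cv2.imwrite('pics/w8.png',im)
for lo,hi in((98,130),(98,140)):print(flatfit(d,rr,a,lo,hi))
E
```

```text
[-0.03517208  0.01252613  0.021711  ] [ 0.32906128 -2.61808394  4.40101027]
[-0.00041083  0.00352219  0.04658994] {72: 46.6, 78: 46.7, 84: 46.7, 90: 46.5, 96: 46.5, 102: 43.7, 108: 41.8, 114: 40.5, 120: 39.5, 126: 39.2, 132: 33.7, 138: 29.2, 144: 22.0, 150: 20.6, 156: 19.6, 162: 19.3, 168: 22.9, 174: 24.0, 180: 24.2, 186: 36.8, 192: 46.8, 198: 46.8, 204: 46.8, 210: 46.8, 216: 46.7}
(39, np.float32(131.88454), np.float32(0.03911458))
(76, np.float32(152.5136), np.float32(0.03135679))
```

>>> step_arm(
  moves=[
    {"rx": 0, "ry": 0, "rz": 0, "dx": 0.7, "dy": -3, "dz": 0.85, "gripper": -1},
    {"rx": 0, "ry": 0, "rz": 0, "dx": 0.8, "dy": -3, "dz": 0.75, "gripper": -1},
    {"rx": 0, "ry": 0, "rz": 0, "dx": 1.18, "dy": -2.8, "dz": 1.1, "gripper": -1},
    {"rx": 0, "ry": 0, "rz": 0, "dx": 1.18, "dy": -2.8, "dz": 1.1, "gripper": -1},
    {"rx": 0, "ry": 0, "rz": 0, "dx": 1.5, "dy": -2.5, "dz": 1.4, "gripper": -1},
    {"rx": 0, "ry": 0, "rz": 0, "dx": 1.5, "dy": -2.5, "dz": 1.4, "gripper": -1},
    {"rx": 0, "ry": 0, "rz": 0, "dx": 1.83, "dy": -2, "dz": 1.7, "gripper": -1},
  ],
)

```text
clock: 13.12
tcp_pos: [0.5908, 0.0547, 0.0436]
orientation: [-2.071, -1.537, -0.811]
contact_force: [1.6, -3.5, 9.7]
grip_width: 0.0002
gripper_force: 4.6
```

>>> step_arm(
  moves=[
    {"rx": 0, "ry": 0, "rz": 0, "dx": 2.7, "dy": 0, "dz": -2.9, "gripper": -1},
    {"rx": 0, "ry": 0, "rz": 0, "dx": -4, "dy": 20, "dz": -3.8, "gripper": -1},
    {"rx": 0, "ry": 0, "rz": 0, "dx": -2.9, "dy": 20, "dz": -2.7, "gripper": -1},
    {"rx": 0, "ry": 0, "rz": 0, "dx": 0, "dy": 0, "dz": 0, "gripper": -1},
  ],
)

```text
clock: 13.62
tcp_pos: [0.6254, 0.0344, 0.0463]
orientation: [-2.07, -1.537, -0.808]
contact_force: [0.1, 0.4, -0.1]
grip_width: -0.0001
gripper_force: 0.0
```

```bash
cat > m.py <<'E'
from h import *
p,Rm,o=state();print(f(contact(p,Rm,.022,-.0085)),F.inv().apply(o['contact_force']),o['clock'])
im,q,h,d,rr,a=flat();print(q,{k:v for k,v in h.items() if 40<k<220});cv2.imwrite('pics/w9.png',im)
k=(rr<44)&(a>55)&(a<135); m=np.median(a[k]); print(m,flatfit(d,rr,a,m-22,m+22),flatfit(d,rr,a,70,108))
# bar nose edge: per-row brightness edge left of disc gap
ci=r.camera_info('wrist');g=cv2.GaussianBlur(cv2.cvtColor(im,cv2.COLOR_BGR2GRAY),(3,3),0).astype(float)
N=[]
for x in np.linspace(-.024,.024,17):
    ys=np.linspace(.075,.05,126);px=proj(ci,[w([x,y,.027]) for y in ys]).astype(np.float32)
    v=cv2.remap(g.astype(np.float32),px[:,0].reshape(1,-1),px[:,1].reshape(1,-1),1).ravel()
    N.append([x,ys[np.argmin(np.gradient(v))]])
N=np.array(N);vx,vy,x0,y0=cv2.fitLine(N.astype(np.float32),2,0,.01,.01).ravel()
print('nose dir deg off',np.degrees(np.arctan(vy/vx)),'y at 0',y0-x0*vy/vx,np.abs((N[:,1]-y0)-(N[:,0]-x0)*vy/vx).max())
E
python3 m.py
```

```text
[-0.03316546 -0.00807567  0.02440339] [ 0.43422698 -0.00181644 -0.12576724] 13.625
[0.00130497 0.00345851 0.04570322] {42: 46.3, 48: 46.6, 54: 46.5, 60: 46.6, 66: 46.6, 72: 45.8, 78: 43.2, 84: 41.7, 90: 40.7, 96: 39.8, 102: 39.9, 108: 40.0, 114: 40.7, 120: 41.9, 126: 43.7, 132: 46.1, 138: 47.9, 144: 47.8, 150: 47.8, 156: 47.9, 162: 37.2, 168: 23.6, 174: 23.1, 180: 21.2, 186: 17.6, 192: 17.9, 198: 18.6, 204: 19.4, 210: 45.3, 216: 34.3}
105.76262897228635 (63, np.float32(104.49353), np.float32(0.039754022)) (54, np.float32(103.75806), np.float32(0.039844695))
nose dir deg off -0.53362715 y at 0 0.06205882 0.00011323721702339136
```

>>> step_arm(
  moves=[
    {"rx": 0, "ry": 0, "rz": 0, "dx": -1.4, "dy": 0, "dz": 1.5, "gripper": -1},
    {"rx": 0, "ry": 0, "rz": 0, "dx": -0.6, "dy": 0, "dz": 0.65, "gripper": -1},
    {"rx": 0, "ry": 0, "rz": 0, "dx": 0, "dy": 0, "dz": 0, "gripper": -1},
    {"rx": 0, "ry": 0, "rz": 0, "dx": 0, "dy": 0, "dz": 0, "gripper": -1},
  ],
)

```text
clock: 14.18
tcp_pos: [0.6252, 0.0352, 0.044]
orientation: [-2.069, -1.537, -0.809]
contact_force: [0.7, -0.1, 0.4]
grip_width: -0.0
gripper_force: 0.0
```

>>> step_arm(
  moves=[
    {"rx": 0, "ry": 0, "rz": 0, "dx": -0.4, "dy": 0, "dz": 0.45, "gripper": -1},
    {"rx": 0, "ry": 0, "rz": 0, "dx": 0, "dy": 0, "dz": 0, "gripper": -1},
  ],
)

```text
clock: 14.42
tcp_pos: [0.6254, 0.0352, 0.0437]
orientation: [-2.069, -1.537, -0.809]
contact_force: [-0.2, -0.5, 2.1]
grip_width: -0.0002
gripper_force: 1.5
```

Press a little more, stroke 18°, then lift straight up and measure.

>>> step_arm(
  moves=[
    {"rx": 0, "ry": 0, "rz": 0, "dx": -0.2, "dy": 0, "dz": 0.22, "gripper": -1},
    {"rx": 0, "ry": 0, "rz": 0, "dx": -0.6, "dy": -3.1, "dz": -0.56, "gripper": -1},
    {"rx": 0, "ry": 0, "rz": 0, "dx": -0.6, "dy": -3.1, "dz": -0.56, "gripper": -1},
    {"rx": 0, "ry": 0, "rz": 0, "dx": -0.2, "dy": -2.6, "dz": -0.19, "gripper": -1},
    {"rx": 0, "ry": 0, "rz": 0, "dx": -0.2, "dy": -2.6, "dz": -0.19, "gripper": -1},
    {"rx": 0, "ry": 0, "rz": 0, "dx": 0, "dy": 0, "dz": 0, "gripper": -1},
  ],
)

```text
clock: 15.18
tcp_pos: [0.6139, 0.0365, 0.0436]
orientation: [-2.069, -1.537, -0.81]
contact_force: [3.1, -1.3, 5.8]
grip_width: 0.0
gripper_force: 3.0
```

```bash
python3 m.py
```

```text
[-0.03440063  0.00348235  0.0217335 ] [-0.3616051  -3.32472125  5.80744632] 15.175
[0.00214612 0.00285739 0.04498654] {42: 46.1, 48: 46.4, 54: 46.5, 60: 46.7, 66: 46.3, 72: 43.9, 78: 42.4, 84: 41.1, 90: 40.5, 96: 40.4, 102: 40.6, 108: 41.5, 114: 42.6, 120: 44.2, 126: 47.0, 132: 48.6, 138: 48.7, 144: 36.3, 150: 41.7, 156: 25.9, 162: 20.8, 168: 20.4, 174: 20.2, 180: 20.2, 186: 23.1, 192: 26.7, 198: 39.0, 204: 47.9, 210: 47.7, 216: 47.6}
99.24851393577926 (64, np.float32(98.57081), np.float32(0.04033724)) (54, np.float32(98.7101), np.float32(0.04030591))
nose dir deg off -0.18724516 y at 0 0.060564708 0.0001960753587185801
```

>>> step_arm(
  moves=[
    {"rx": 0, "ry": 0, "rz": 0, "dx": 0.05, "dy": -3.1, "dz": 0.05, "gripper": -1},
    {"rx": 0, "ry": 0, "rz": 0, "dx": 0.2, "dy": -3.1, "dz": 0.2, "gripper": -1},
    {"rx": 0, "ry": 0, "rz": 0, "dx": 0, "dy": 0, "dz": 0, "gripper": -1},
  ],
)

```text
clock: 15.6
tcp_pos: [0.6081, 0.0386, 0.0436]
orientation: [-2.069, -1.537, -0.81]
contact_force: [2.4, -0.8, 6.2]
grip_width: 0.0001
gripper_force: 3.0
```

```bash
python3 m.py
```

```text
[-0.03407972  0.00970724  0.02169154] [-0.08606797 -2.55253687  6.18884521] 15.6
[0.00327587 0.00157324 0.04371874] {42: 45.8, 48: 46.1, 54: 46.4, 60: 46.0, 66: 44.1, 72: 42.3, 78: 41.6, 84: 41.1, 90: 41.1, 96: 41.7, 102: 42.3, 108: 43.9, 114: 46.2, 120: 48.7, 126: 50.1, 132: 50.2, 138: 39.4, 144: 39.5, 150: 23.6, 156: 22.4, 162: 21.6, 168: 24.0, 174: 26.6, 180: 26.6, 186: 38.7, 192: 49.1, 198: 48.9, 204: 48.5, 210: 48.1, 216: 47.7}
91.1772449285034 (64, np.float32(90.273605), np.float32(0.041015346)) (53, np.float32(90.31796), np.float32(0.04100208))
nose dir deg off -0.4306597 y at 0 0.060564708 0.00016764288907451436
```

>>> step_arm(
  moves=[
    {"rx": 0, "ry": 0, "rz": 0, "dx": 3.4, "dy": 0, "dz": -3.7, "gripper": -1},
    {"rx": 0, "ry": 0, "rz": 0, "dx": 3.4, "dy": 0, "dz": -3.7, "gripper": -1},
    {"rx": 0, "ry": 0, "rz": 0, "dx": -25, "dy": 0, "dz": -23.5, "gripper": -1},
    {"rx": 0, "ry": 0, "rz": 0, "dx": -25, "dy": 0, "dz": -23.5, "gripper": -1},
    {"rx": 0, "ry": 0, "rz": 0, "dx": -25, "dy": 0, "dz": -23.5, "gripper": -1},
    {"rx": 0, "ry": 0, "rz": 0, "dx": -25, "dy": 0, "dz": -23.5, "gripper": -1},
    {"rx": 0, "ry": 0, "rz": 0, "dx": -5, "dy": 0, "dz": -40, "gripper": -1},
    {"rx": 0, "ry": 0, "rz": 0, "dx": -5, "dy": 0, "dz": -40, "gripper": -1},
    {"rx": 0, "ry": 0, "rz": 0, "dx": 0, "dy": 0, "dz": 0, "gripper": -1},
  ],
)

```text
clock: 16.77
tcp_pos: [0.5508, -0.1558, 0.1072]
orientation: [-2.075, -1.536, -0.81]
contact_force: [-0.3, -0.7, 0.3]
grip_width: 0.0
gripper_force: 0.0
```

```bash
python3 - <<'E'
from h import *
p,Rm,o=state();print(f(contact(p,Rm,.022,-.0085)),o['contact_force'],o['joints'])
im,q,h,d,rr,a=flat();print(q,flatfit(d,rr,a,70,110));cv2.imwrite('pics/w10.png',im)
print(shift([-.18,.175,.10],.022,-.0085))
E
```

```text
[-0.23680692  0.00831227  0.08524336] [-0.2619097  -0.68625464  0.32592248] [ 0.90960713  0.71341299 -0.52536121  1.8460496  -0.52762124  0.87135578
  0.56385909]
[0.00238699 0.00190232 0.04389293] (23, np.float32(89.527275), np.float32(0.04053581))
[  50.32734475 -165.62862199   25.71088944]
```

View pics/w10.png

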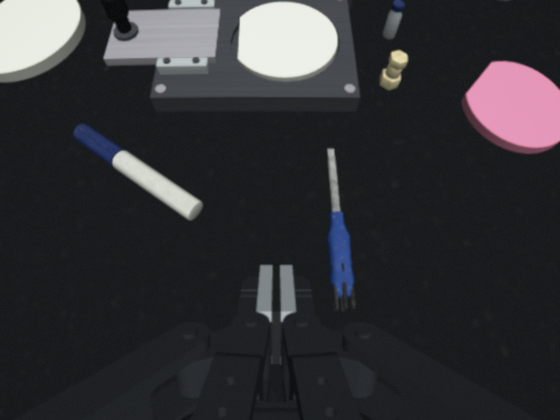

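>>> step_arm(
  moves=[
    {"rx": 0, "ry": 0, "rz": 0, "dx": 12.5, "dy": -41.5, "dz": 6.5, "gripper": -1},
    {"rx": 0, "ry": 0, "rz": 0, "dx": 12.5, "dy": -41.5, "dz": 6.5, "gripper": -1},
    {"rx": 0, "ry": 0, "rz": 0, "dx": 12.5, "dy": -41.5, "dz": 6.5, "gripper": -1},
    {"rx": 0, "ry": 0, "rz": 0, "dx": 12.5, "dy": -41.5, "dz": 6.5, "gripper": -1},
    {"rx": 0, "ry": 0, "rz": 0, "dx": 32, "dy": 0, "dz": 33.5, "gripper": -1},
    {"rx": 0, "ry": 0, "rz": 0, "dx": 32, "dy": 0, "dz": 33.5, "gripper": -1},
    {"rx": 0, "ry": 0, "rz": 0, "dx": 32, "dy": 0, "dz": 33.5, "gripper": -1},
    {"rx": 0, "ry": 0, "rz": 0, "dx": 32, "dy": 0, "dz": 33.5, "gripper": -1},
    {"rx": 0, "ry": 0, "rz": 0, "dx": 0, "dy": 0, "dz": 0, "gripper": -1},
    {"rx": 0, "ry": 0, "rz": 0, "dx": 0, "dy": 0, "dz": 0, "gripper": -1},
  ],
)

```text
clock: 18.08
tcp_pos: [0.4594, 0.1254, 0.1094]
orientation: [-2.067, -1.538, -0.807]
contact_force: [0.5, -0.4, 0.1]
grip_width: -0.0001
gripper_force: 0.0
```

```bash
python3 - <<'E'
from h import *
p,Rm,o=state();print(f(contact(p,Rm,.022,-.0085)),o['contact_force'],o['joints'])
ci=r.camera_info('wrist');im=r.grab_frame('wrist');cv2.imwrite('pics/w11.png',im)
print(proj(ci,[w([0,.140,.0685]),w([0,.131,.0685]),w([0,.149,.0685])]),shift([.006,.175,.045],.022,-.0085))
m=(im.max(2)<60).astype(np.uint8)
E
```

```text
[0.00599775 0.17715749 0.08751605] [ 0.50283777 -0.42667191  0.12053084] [ 0.75017104  0.60156472 -0.86053724  2.28413775 -0.89837849  0.35372805
  0.58028249]
[[357.26724641 319.19351327]
 [375.55324101 319.02865257]
 [338.89473208 319.31447023]] [-28.35801445   1.65861386  31.68016564]
```

View pics/w11.png

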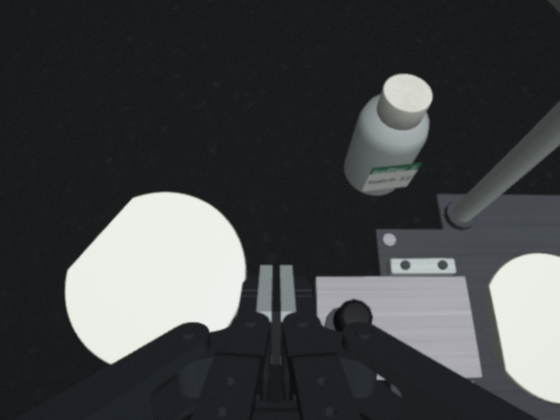

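>>> step_arm(
  moves=[
    {"rx": 0, "ry": 0, "rz": 0, "dx": -10.3, "dy": 0, "dz": 6.6, "gripper": -1},
    {"rx": 0, "ry": 0, "rz": 0, "dx": -10.3, "dy": 0, "dz": 6.6, "gripper": -1},
    {"rx": 0, "ry": 0, "rz": 0, "dx": -10.3, "dy": 0, "dz": 6.6, "gripper": -1},
    {"rx": 0, "ry": 0, "rz": 0, "dx": 0, "dy": 0, "dz": 0, "gripper": -1},
    {"rx": 0, "ry": 0, "rz": 0, "dx": 0, "dy": 5, "dz": 0, "gripper": -1},
    {"rx": 0, "ry": 0, "rz": 0, "dx": 0, "dy": 5, "dz": 0, "gripper": -1},
    {"rx": 0, "ry": 0, "rz": 0, "dx": 0, "dy": 5, "dz": 0, "gripper": -1},
  ],
)

```text
clock: 19.0
tcp_pos: [0.4731, 0.1117, 0.0748]
orientation: [-2.069, -1.538, -0.81]
contact_force: [-0.6, 0.5, 0.6]
grip_width: -0.0001
gripper_force: 0.0
```

```bash
cat > n.py <<'E'
from h import *
p,Rm,o=state();print(f(contact(p,Rm,.022,-.0085)),F.inv().apply(o['contact_force']),o['clock'])
ci=r.camera_info('top');im=r.grab_frame('top')
ci=r.camera_info('wrist');im=r.grab_frame('wrist');cv2.imwrite('pics/w12.png',im)
g=cv2.GaussianBlur(im.min(2),(3,3),0).astype(np.float32)
# profile along fixture y from bar through gap to disc
for x in(-.01,0,.01,.018):
    ys=np.arange(.075,.03,-.0005);px=proj(ci,[w([x,y,.024]) for y in ys]).astype(np.float32)
    v=cv2.remap(g,px[:,0].reshape(1,-1),px[:,1].reshape(1,-1),1,borderValue=-1).ravel()
    print(x,px[0].astype(int),px[-1].astype(int),v[::3].astype(int))
E
python3 n.py
```

```text
[-0.00315951  0.16007137  0.05287713] [0.27086163 0.74331227 0.56193229] 19.0
-0.01 [443 321] [523 319] [169 169 169 169 169 169 169 169 169 169 158  85  70  69  69  70  70  72
  71  72  90 194 230 231 230 231 230 230 230 230]
0 [440 302] [519 300] [167 167 167 167 168 167 167 167 167 166 157  87  71  70  68  68  68  70
  71  72  91 198 230 231 231 231 231 231 231 230]
0.01 [437 283] [515 282] [174 175 174 174 174 174 175 174 174 174 165  93  70  70  70  69  70  71
  72  72  94 202 230 231 231 230 231 230 230 230]
0.018 [434 269] [511 268] [170 170 170 170 170 170 170 170 169 168 161  90  70  71  70  70  71  72
  72  72  93 203 231 231 231 231 231 231 231 231]
```

>>> step_arm(
  moves=[
    {"rx": 0, "ry": 0, "rz": 0, "dx": 0, "dy": 4, "dz": 0, "gripper": -1},
    {"rx": 0, "ry": 0, "rz": 0, "dx": 0, "dy": 4, "dz": 0, "gripper": -1},
    {"rx": 0, "ry": 0, "rz": 0, "dx": 0, "dy": 4, "dz": 0, "gripper": -1},
    {"rx": 0, "ry": 0, "rz": 0, "dx": 0, "dy": 0, "dz": 0, "gripper": -1},
  ],
)

```text
clock: 19.6
tcp_pos: [0.4843, 0.1082, 0.0744]
orientation: [-2.069, -1.537, -0.809]
contact_force: [-0.4, 0.7, 1.0]
grip_width: -0.0002
gripper_force: 0.1
```

```bash
python3 n.py
```

```text
[-0.00327877  0.14835294  0.05252221] [0.54821459 0.58407587 0.9817698 ] 19.6
-0.01 [423 321] [505 319] [169 169 169 169 169 169 169 169 169 169 169 169 168 169 169 169 169 138
  75  71  84 188 230 231 231 231 231 231 231 231]
0 [420 302] [501 300] [168 168 167 168 168 168 168 168 167 167 167 167 167 166 166 166 166 140
  74  72  85 190 230 231 231 231 231 231 231 231]
0.01 [417 283] [497 282] [174 174 174 174 175 175 175 174 174 174 174 174 174 174 174 173 173 149
  80  72  84 192 231 231 231 231 231 231 231 231]
0.018 [415 268] [494 267] [170 170 169 170 169 170 169 169 169 170 170 170 169 169 169 169 169 146
  78  73  88 196 231 231 231 231 231 231 231 231]
```

>>> step_arm(
  moves=[
    {"rx": 0, "ry": 0, "rz": 0, "dx": 0, "dy": 2, "dz": 0, "gripper": -1},
    {"rx": 0, "ry": 0, "rz": 0, "dx": 0, "dy": 1.5, "dz": 0, "gripper": -1},
    {"rx": 0, "ry": 0, "rz": 0, "dx": 0, "dy": 0, "dz": 0, "gripper": -1},
  ],
)

```text
clock: 20.08
tcp_pos: [0.4872, 0.1073, 0.0744]
orientation: [-2.069, -1.537, -0.809]
contact_force: [-1.1, 0.4, -0.1]
grip_width: -0.0
gripper_force: 0.5
```

>>> step_arm(
  moves=[
    {"rx": 0, "ry": 0, "rz": 0, "dx": 0, "dy": 1, "dz": 0, "gripper": -1},
    {"rx": 0, "ry": 0, "rz": 0, "dx": 0, "dy": 0, "dz": 0, "gripper": -1},
  ],
)

```text
clock: 20.32
tcp_pos: [0.4881, 0.107, 0.0744]
orientation: [-2.069, -1.537, -0.809]
contact_force: [-0.7, -0.4, 0.7]
grip_width: 0.0
gripper_force: 0.6
```

```bash
python3 n.py
```

```text
[-0.00329007  0.14434543  0.05249027] [-0.58123751  0.58667717  0.72440943] 20.325
-0.01 [415 322] [497 319] [169 169 169 169 169 169 169 169 169 169 169 169 169 169 169 169 169 169
 169 166 115 181 231 232 232 231 231 231 231 231]
0 [412 302] [494 300] [167 168 167 168 168 168 168 167 167 168 168 167 167 166 166 166 166 166
 166 164 118 187 230 231 231 231 231 231 231 231]
0.01 [410 283] [490 282] [174 174 174 174 175 174 174 175 174 174 174 174 174 174 174 174 174 174
 174 171 127 191 232 231 232 231 231 231 232 231]
0.018 [408 269] [487 268] [171 171 171 171 171 169 169 170 170 170 169 169 169 169 169 169 169 169
 169 167 123 192 231 232 232 232 231 232 231 232]
```

>>> step_arm(
  moves=[
    {"rx": 0, "ry": 0, "rz": 0, "dx": 0, "dy": 1, "dz": 0, "gripper": -1},
    {"rx": 0, "ry": 0, "rz": 0, "dx": 0, "dy": 0, "dz": 0, "gripper": -1},
  ],
)

```text
clock: 20.68
tcp_pos: [0.4891, 0.1067, 0.0744]
orientation: [-2.069, -1.537, -0.809]
contact_force: [-1.1, -0.2, 0.1]
grip_width: -0.0
gripper_force: 0.6
```

>>> step_arm(
  moves=[
    {"rx": 0, "ry": 0, "rz": 0, "dx": 0, "dy": 1, "dz": 0, "gripper": -1},
    {"rx": 0, "ry": 0, "rz": 0, "dx": 0, "dy": 0, "dz": 0, "gripper": -1},
  ],
)

```text
clock: 20.92
tcp_pos: [0.4901, 0.1064, 0.0745]
orientation: [-2.069, -1.537, -0.809]
contact_force: [-0.8, 1.3, -0.1]
grip_width: 0.0
gripper_force: 0.6
```

```bash
python3 n.py
```

```text
[-0.00328136  0.14220346  0.05253488] [ 0.96802984  1.13457744 -0.08985134] 20.925
-0.01 [411 322] [494 320] [169 169 169 169 169 169 169 170 170 170 170 169 169 169 168 169 169 169
 169 169 169 196 230 232 232 232 231 231 231 231]
0 [409 302] [490 300] [168 168 168 168 167 168 168 168 168 168 168 168 168 166 166 166 166 166
 166 166 166 190 230 232 232 232 232 232 232 232]
0.01 [406 283] [486 282] [174 174 174 174 174 174 174 175 175 175 175 174 174 174 174 174 174 174
 174 174 173 196 230 232 232 231 232 232 232 232]
0.018 [404 269] [483 268] [171 170 170 171 170 170 170 170 170 170 169 169 170 169 169 170 170 169
 169 169 169 190 230 232 232 232 232 232 232 232]
```

>>> step_arm(
  moves=[
    {"rx": 0, "ry": 0, "rz": 0, "dx": 0, "dy": 0.7, "dz": 0, "gripper": -1},
    {"rx": 0, "ry": 0, "rz": 0, "dx": 0, "dy": 0, "dz": 0, "gripper": -1},
  ],
)

```text
clock: 21.28
tcp_pos: [0.4907, 0.1062, 0.0744]
orientation: [-2.069, -1.537, -0.809]
contact_force: [-1.0, -0.0, -0.5]
grip_width: -0.0001
gripper_force: 0.7
```

>>> step_arm(
  moves=[
    {"rx": 0, "ry": 0, "rz": 0, "dx": 0, "dy": 0.7, "dz": 0, "gripper": -1},
    {"rx": 0, "ry": 0, "rz": 0, "dx": 0, "dy": 0, "dz": 0, "gripper": -1},
  ],
)

```text
clock: 21.52
tcp_pos: [0.4914, 0.106, 0.0744]
orientation: [-2.069, -1.537, -0.809]
contact_force: [-1.1, 0.2, 1.1]
grip_width: 0.0002
gripper_force: 0.7
```

>>> step_arm(
  moves=[
    {"rx": 0, "ry": 0, "rz": 0, "dx": 0, "dy": 0.7, "dz": 0, "gripper": -1},
    {"rx": 0, "ry": 0, "rz": 0, "dx": 0, "dy": 0, "dz": 0, "gripper": -1},
  ],
)

```text
clock: 21.78
tcp_pos: [0.4919, 0.1059, 0.0744]
orientation: [-2.069, -1.537, -0.809]
contact_force: [-2.4, 0.1, 0.9]
grip_width: -0.0003
gripper_force: 1.0
```

```bash
python3 n.py
```

```text
[-0.00326087  0.14039209  0.05249381] [-0.60180097  2.33795526  0.89389661] 21.775
-0.01 [408 322] [490 320] [169 169 169 169 169 169 169 169 169 169 169 169 169 169 169 170 169 169
 169 169 169 169 185 229 232 231 232 231 231 231]
0 [405 302] [487 301] [167 167 167 168 168 168 167 168 167 167 167 168 167 167 167 167 166 166
 166 166 167 166 183 230 232 232 232 232 232 232]
0.01 [403 283] [483 282] [174 174 174 175 175 174 174 174 174 175 174 174 174 174 174 173 174 174
 173 173 173 174 189 228 232 232 231 232 232 232]
0.018 [401 269] [480 268] [170 170 170 170 170 170 169 170 170 170 169 169 169 170 169 169 170 170
 169 169 169 169 183 229 232 232 232 232 232 232]
```

Force begins to rise; press a little more.

>>> step_arm(
  moves=[
    {"rx": 0, "ry": 0, "rz": 0, "dx": 0, "dy": 0.6, "dz": 0, "gripper": -1},
    {"rx": 0, "ry": 0, "rz": 0, "dx": 0, "dy": 0, "dz": 0, "gripper": -1},
  ],
)

```text
clock: 22.12
tcp_pos: [0.4926, 0.1057, 0.0744]
orientation: [-2.069, -1.537, -0.809]
contact_force: [-2.4, -0.7, 0.1]
grip_width: 0.0001
gripper_force: 1.0
```

>>> step_arm(
  moves=[
    {"rx": 0, "ry": 0, "rz": 0, "dx": 0, "dy": 0.6, "dz": 0, "gripper": -1},
    {"rx": 0, "ry": 0, "rz": 0, "dx": 0, "dy": 0, "dz": 0, "gripper": -1},
  ],
)

```text
clock: 22.38
tcp_pos: [0.4932, 0.1055, 0.0744]
orientation: [-2.069, -1.537, -0.809]
contact_force: [-1.4, -0.1, 0.4]
grip_width: -0.0002
gripper_force: 1.0
```

>>> step_arm(
  moves=[
    {"rx": 0, "ry": 0, "rz": 0, "dx": 0, "dy": 0.6, "dz": 0, "gripper": -1},
    {"rx": 0, "ry": 0, "rz": 0, "dx": 0, "dy": 0, "dz": 0, "gripper": -1},
  ],
)

```text
clock: 22.62
tcp_pos: [0.4936, 0.1054, 0.0744]
orientation: [-2.069, -1.537, -0.809]
contact_force: [-1.9, -0.3, 0.3]
grip_width: -0.0002
gripper_force: 1.3
```

```bash
python3 n.py
```

```text
[-0.00327173  0.13855505  0.05247739] [-0.88911434  1.75094757  0.33231339] 22.625
-0.01 [404 322] [487 320] [168 168 169 169 169 169 169 169 169 169 169 169 169 169 169 169 169 169
 169 169 169 169 169 179 227 232 232 231 232 231]
0 [402 302] [483 301] [167 168 167 168 167 168 168 168 167 167 167 167 167 167 167 167 167 167
 166 166 166 166 166 173 225 232 232 232 232 232]
0.01 [399 283] [480 282] [174 174 174 175 174 174 174 174 174 174 174 174 174 174 174 174 174 174
 174 174 173 174 174 183 225 232 232 232 232 232]
0.018 [398 269] [477 268] [170 170 170 170 170 170 169 170 170 171 170 170 169 169 169 169 169 169
 169 169 169 168 168 176 224 232 232 232 232 232]
```

>>> step_arm(
  moves=[
    {"rx": 0, "ry": 0, "rz": 0, "dx": 0, "dy": 0.5, "dz": 0, "gripper": -1},
    {"rx": 0, "ry": 0, "rz": 0, "dx": 0, "dy": 0, "dz": 0, "gripper": -1},
  ],
)

```text
clock: 22.98
tcp_pos: [0.4938, 0.1054, 0.0744]
orientation: [-2.068, -1.537, -0.808]
contact_force: [-3.9, 0.0, 0.9]
grip_width: -0.0002
gripper_force: 2.1
```

>>> step_arm(
  moves=[
    {"rx": 0, "ry": 0, "rz": 0, "dx": 0, "dy": 0.4, "dz": 0, "gripper": -1},
    {"rx": 0, "ry": 0, "rz": 0, "dx": 0, "dy": 0, "dz": 0, "gripper": -1},
  ],
)

```text
clock: 23.22
tcp_pos: [0.4939, 0.1054, 0.0743]
orientation: [-2.068, -1.537, -0.808]
contact_force: [-5.2, 0.2, 1.6]
grip_width: 0.0002
gripper_force: 2.7
```

>>> step_arm(
  moves=[
    {"rx": 0, "ry": 0, "rz": 0, "dx": 0, "dy": -2, "dz": 0, "gripper": -1},
    {"rx": 0, "ry": 0, "rz": 0, "dx": 0, "dy": -8, "dz": 0, "gripper": -1},
    {"rx": 0, "ry": 0, "rz": 0, "dx": 0, "dy": -10, "dz": 0, "gripper": -1},
    {"rx": 0, "ry": 0, "rz": 0, "dx": 20, "dy": 0, "dz": -20, "gripper": -1},
    {"rx": 0, "ry": 0, "rz": 0, "dx": 20, "dy": 0, "dz": -20, "gripper": -1},
    {"rx": 0, "ry": 0, "rz": 0, "dx": -10, "dy": 0, "dz": -40, "gripper": -1},
    {"rx": 0, "ry": 0, "rz": 0, "dx": -10, "dy": 0, "dz": -40, "gripper": -1},
    {"rx": 0, "ry": 0, "rz": 0, "dx": -10, "dy": 0, "dz": -40, "gripper": -1},
    {"rx": 0, "ry": 0, "rz": 0, "dx": -10, "dy": 20, "dz": -40, "gripper": -1},
    {"rx": 0, "ry": 0, "rz": 0, "dx": 0, "dy": 0, "dz": 0, "gripper": -1},
  ],
)

```text
clock: 24.48
tcp_pos: [0.4576, -0.0285, 0.2223]
orientation: [-2.076, -1.536, -0.814]
contact_force: [1.0, -0.8, -0.2]
grip_width: -0.0001
gripper_force: 0.0
```

```bash
python3 - <<'E'
from h import *
p,Rm,o=state();print(f(p),o['contact_force'],o['clock'])
im=r.grab_frame('wrist');t=r.grab_frame('top')
cv2.imwrite('pics/fin.png',np.vstack([cv2.resize(im,(400,300)),cv2.resize(t[130:300,160:387],(400,300),interpolation=cv2.INTER_CUBIC)]))
ci=r.camera_info('wrist');print(proj(ci,[w([0,.04,.022])]))
E
```

```text
[-0.15051289  0.13432523  0.22230196] [ 1.04607267 -0.77176911 -0.20604878] 24.475
[[372.95606898 194.99146014]]
```

View pics/fin.png

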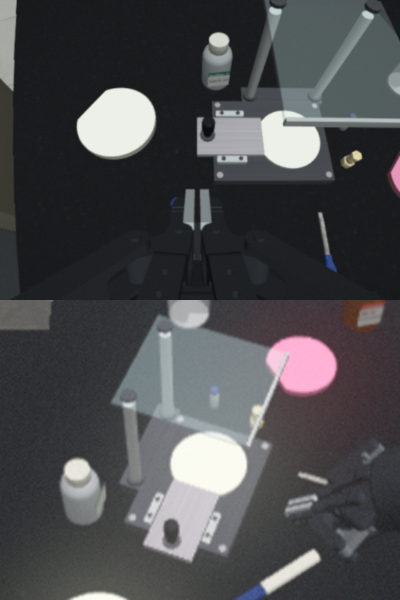

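The bar's nose lies flush along the disc's flat (crop (262,137) in the upper view), the arm is clear, and the bystanders are in place. Handing in.

```bash
python3 -c "
from bench import r
print(r.hand_in())"
```

```text
the job is handed in; nothing more can be done
None
```

I turned the disc until its flat faced the bar, slid the bar in until the push force rose (its nose looks flush on the flat in the last pictures), backed the arm clear, and handed the job in at about 24.5 s; no verdict came back.

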